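Seat the turned pan support on the stove

ROBOT

A 6-joint arm with a two-finger parallel gripper is mounted at the origin on a cart in front of the work surface, level with it; the furniture and walls round the work are solid. World frame = base frame: x ahead of the robot, y to its left, z up, the work surface at z = 0. Lengths are in mm, angles in rad, forces in N, time in s.
With the tool pointing down it reaches from about 325 to 900 mm from the base axis. Payload 6.1 kg.
Tool frame: the origin (TCP) lies midway between the tips of the shut fingers; the grasp point (between the pads) lies 19 mm behind it; z points along the fingers, y is the line along which they close (so a half turn about z gives the same grasp; the last joint's range is limited). The gripper opens to 87 mm and grips with 3 to 60 N. Pads are 19 mm wide; open, the fingers measure 117 mm over their backs; the gripper's body (75 mm by 190 mm) begins 51 mm behind the grasp point.
Start: joints at [-1.412, 0.22, 1.526, -0, 1.395, -0.126], TCP at [175.596, -599.818, 222.538] pointing down, gripper open.
Joint ranges: [-2.98, 2.98], [-0.91, 2.08], [0.09, 2.57], [-1.24, 4.39], [0.2, 2.65], [-2.68, 2.68]. Speed limits (rad/s): [2.57, 2.57, 3.01, 3.14, 3.14, 3.14].

INTERFACE

Orientations are given as a rotation vector (axis times angle).
In Python, from plant import robot gives the robot as it stands. The module is installed in compiled form; this text tells all that it offers.
- The arm moves only by the tool jog_arm, never from a script. Its argument "motion" is a list of rows, each a list of 2 entries, a list of its own where there are three numbers: the shift along the world's x, y, z in m, then the turn, a rotation vector about the world's x, y, z in rad. A call has 1 to 5 rows; each row is the pose to reach, as a shift and turn from the pose commanded when the call began; what a row does not reach only later rows make up. A row lasts 1/10 s, in which the tool goes at most 50 mm and 8.59 degrees, less where a joint would pass 70% of its speed; a pose out of reach is approached as far as the arm can. A call with a gripper value outside its range is refused whole. "gripper" is the gripper command: -1 is shut, 1 is fully open, values between are in proportion, set as the call begins (left out, the last holds). The fingers move at their own pace and stop on an object; the grip force is fixed at half the most. Time passes only in rows, so rows that repeat a pose let the fingers close. It gives the time, the measured TCP pose, the force, the opening and the grip force at its end, in the units of the state.
- robot.state(): the state, without advancing time (a new reading comes with each control period).
- robot.capture(name): name is "scene" or "top" or "wrist"; returns a dict with "img" (384x512x3 uint8, red, green, blue), "intrinsics" (3x3 intrinsics, pixels), "cam_to_world" (4x4, takes a point from camera to world coordinates). Camera axes: x right, y down, z forward; pixel columns grow to the right and rows downward; lengths in mm; the calibration is good to about 2 mm. A picture is of the moment at which its call begins. There is no depth.
- robot.hand_in(): hands the job in; it is judged then, once.
The state is a dict: "time": time; "qpos": joint angles; "joint_vel": joint speeds; "joint_torque": joint torques, N m; "eef_pos": TCP position; "ee_rot": TCP orientation; "ft_force": force on the tool from outside, world axes, zero at the start; "torque": the same for the moment, N m; "finger_gap": finger opening in mm; "grasp_force": force on a finger pad.
Only numpy, scipy, OpenCV 4.12 (cv2) and the standard library are available. Lean on these libraries where they do the work, as an engineer would, in place of code of your own. Each camera call takes 0.05 s, during which the arm holds its last target. There are 200 camera calls.

TASK

The round pan support of the table-top gas stove was put back turned the wrong way, so it stands proud on the locating pin. Push it round by its prongs with the fingertips until the notch in its rim is over the pin, then press it down until it is fully home on the stove. Only push and press: do not lift the support, and leave the gas knob and the things standing round the stove as they are.

Things in the scene. Friction and masses are not known exactly. Their poses are not given: they have to be found in the camera images.
- stove: White table-top cassette stove, 250 x 330 mm, hob top 72 mm above the worktop, fixed where it stands. Origin under its centre, x to its back, y to its left. On its right (75 to 160 mm right of the origin) a rounded housing for the gas cartridge, top at 101 mm; the burner is left of the middle
- burner_axis (a point): The vertical axis about which the support turns, at the hob top (72 mm above the worktop), 45 mm left of the stove's origin. On it stand an aluminium collar (radius 50 mm, 18 mm high) on which the support slides and, inside the collar, the burner (radius 34 mm, its cap 25 mm above the hob top)
- pin_top (a point): Top of the steel locating pin: 14 mm across, domed, 11 mm above the hob top, its centre 100 mm from the burner axis at the stove's front left (135 degrees from the stove's x towards its y). Half of it shows beyond the support's rim. Just outside it (109 to 114 mm from the axis) an upright dark tongue 22 mm wide stands 26 mm above the hob top
- support_centre (a point): Centre of the support, on the burner axis, at the upper face of its plate; x points to the notch, z up. Dark steel ring plate, outer radius 100, bore radius 51, 4 mm thick (7 at the rim bead), 350 g. Upper face 87 mm above the worktop at the start, 77 mm when home
- support_prong (a point): Middle of the top edge of one of the support's four upright radial prongs, 67 mm from the axis and 23 mm above the plate's upper face. The prongs are 6 mm thick and reach from 43 to 94 mm from the axis; they stand at 45 (this one), 135, 225 and 315 degrees anticlockwise from the notch
- support_notch (a point): Notch in the support's rim, 17 mm wide, 15 mm deep, open outwards: the middle of its mouth, 100 mm from the axis, at the underside of the plate. Pressed down, the pin's dome guides it over from about 3 mm either side
- pan_support (a joint): How far the support is pressed down, m: 0 as it stands on the pin, 0.010 fully home, negative when lifted. Leaf springs in the collar hold it at any height: about 6 N of push moves it down once the notch is over the pin; elsewhere the pin blocks it. It cannot shift sideways or tilt
- pan_support_turn (a joint): Turn of the support about the burner axis, rad, anticlockwise from above; it turns all the way round in either direction with about 0.06 N m of friction and stays where it is left. The notch is over the pin at pi (equally -pi)
- gas_knob (a joint): The black gas knob, radius 17 mm, on the front end of the cartridge housing; 0 = off, rad; leave alone
- egg_box: Egg box, 106 x 156 x 72 mm, close to the left of the stove; origin under its centre; loose, leave alone
- timer: Egg timer, 64 mm across, 55 mm high, to the left of the stove; origin under its centre; loose, leave alone
- mug: Dotted mug, 82 x 114 x 91 mm, to the left of the stove, beyond the egg box; origin under its middle; loose, leave alone

How it is judged:
By the outcome, as a careful person would: the job done as asked, in the order asked, and still so for the second after the job is handed in, with the robot touching nothing.
It also fails if it takes over 54 s, if anything falls off the work surface, if the arm or the gripper's body presses on something with over 40 N, if the wrist force passes 120 N, or if a joint passes its speed limit or range.

## Working session

There is one attempt and no reset: what is moved stays moved. The work goes in short steps, Python scripts to look and compute and a tool call to move; the robot and the scene stay as the last step left them, time stands still between calls to the robot, and variables do not carry over. Pictures are saved under pics/ and viewed, at most 10 in all, crops included, and the job is handed in when it is done.

Besides the shell and the picture viewer there is one more tool, called by a JSON object that holds its "api" and its "payload". jog_arm: Moves the arm, as the interface text tells. Its arguments: {"type":"object","properties":{"motion":{"type":"array","items":{"type":"array"}},"gripper":{"type":"number"}},"required":["motion"]}

```bash
mkdir -p pics; cat > h.py <<'E'
import numpy as np, cv2
from plant import robot
def shot(n,f):
    c=robot.capture(n); cv2.imwrite('pics/'+f,c['img'][:,:,::-1]); np.savez('pics/'+f[:-4],**c); return c
def ray(c,u,v,z):
    K=np.array(c['intrinsics']);T=np.array(c['cam_to_world'])
    d=T[:3,:3]@np.linalg.solve(K,[u,v,1]);o=T[:3,3];return o+d*(z-o[2])/d[2]
def proj(c,p):
    K=np.array(c['intrinsics']);T=np.array(c['cam_to_world'])
    q=K@(T[:3,:3].T@(np.array(p)-T[:3,3]));return q[:2]/q[2]
E
python3 - <<'E'
from h import *
a=shot('top','top0.png');b=shot('scene','scene0.png')
cv2.imwrite('pics/both.png',np.vstack([a['img'],b['img']])[:,:,::-1][:, :])
for c in(a,b):print(c['intrinsics'],np.round(c['cam_to_world'],3))
print(robot.state())
E
```

```text
[[360.35378947   0.         262.83246848]
 [  0.         360.35378947 187.35648905]
 [  0.           0.           1.        ]] [[-1.00000e-02 -9.92000e-01  1.29000e-01  3.58277e+02]
 [-1.00000e+00  1.30000e-02  2.00000e-02  3.22860e+01]
 [-2.10000e-02 -1.29000e-01 -9.91000e-01  1.05446e+03]
 [ 0.00000e+00  0.00000e+00  0.00000e+00  1.00000e+00]]
[[477.33519173   0.         259.44822491]
 [  0.         477.33519173 185.22624624]
 [  0.           0.           1.        ]] [[-6.00000e-01 -4.97000e-01  6.27000e-01 -3.51780e+02]
 [-8.00000e-01  3.60000e-01 -4.80000e-01  7.20879e+02]
 [ 1.30000e-02 -7.90000e-01 -6.13000e-01  9.27984e+02]
 [ 0.00000e+00  0.00000e+00  0.00000e+00  1.00000e+00]]
{'time': 0.1, 'qpos': array([-1.41208509e+00,  2.21140542e-01,  1.52752707e+00, -3.49549482e-05,
        1.39465682e+00, -1.26067312e-01]), 'joint_vel': array([-0.00026949, -0.00127778, -0.00163801, -0.00133243,  0.00146961,
        0.00241466]), 'joint_torque': array([ 1.31458222e-03, -4.95948136e+01, -3.88518691e+01,  7.01685296e-02,
        5.15320036e-02, -5.46706360e-05]), 'eef_pos': array([ 175.50594712, -599.26905565,  221.53471986]), 'ee_rot': array([-3.10808415e+00, -4.45582983e-01,  9.83858966e-05]), 'ft_force': array([0.26563125, 0.04746876, 0.56439307]), 'torque': array([ 0.00332318, -0.00932485,  0.05019316]), 'grasp_force': 0.0, 'finger_gap': 86.98219570627525}
```

View pics/top0.png

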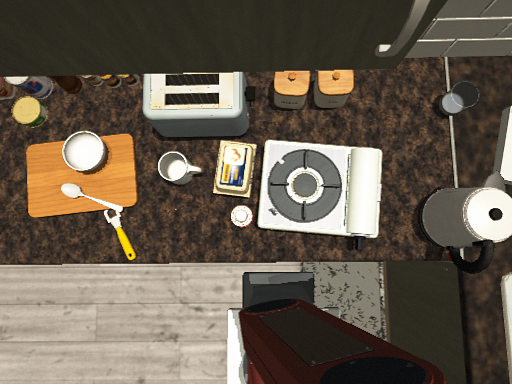

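View pics/scene0.png

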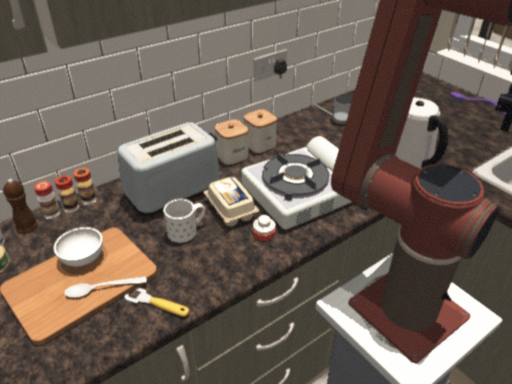

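The top view shows the stove at about u 258–382, v 140–238, with the support centred near (305,185) and a possible notch at its upper left (280,160). I'll rectify and enlarge it.

```bash
python3 - <<'E'
from h import *
a=np.load('pics/top0.npz');b=np.load('pics/scene0.npz')
c0=ray(a,305,185,87);print(c0)
# rectify plane z=87, 2px/mm: u->-y, v->-x
out=[]
for c in(a,b):
    w=[c0+np.array([dx,dy,0]) for dx,dy in[(130,130),(130,-130),(-130,-130),(-130,130)]]
    H=cv2.getPerspectiveTransform(np.float32([proj(c,p) for p in w]),np.float32([[0,0],[399,0],[399,399],[0,399]]))
    out.append(cv2.warpPerspective(c['img'],H,(400,400),flags=cv2.INTER_CUBIC))
cv2.imwrite('pics/rect.png',np.hstack(out)[:,:,::-1])
E
```

```text
[488.97795816 -62.43960855  87.        ]
```

View pics/rect.png

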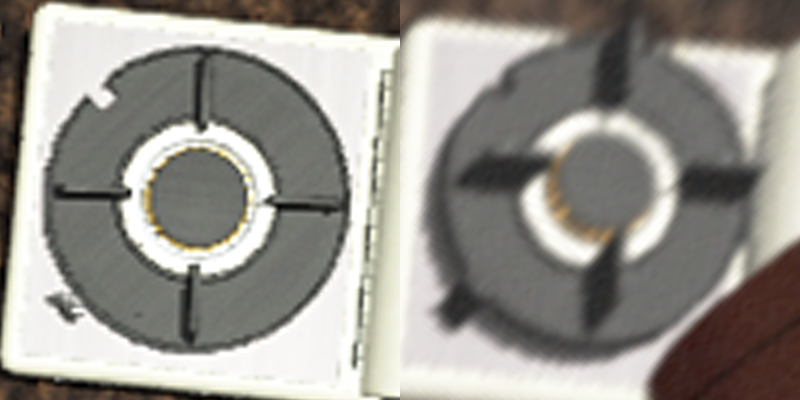

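The rectified view has world x up and y left, at 0.65 mm/px. The left panel shows the support centre near (197,199) and the notch near (101,95), which is about 43° in the world frame. Prongs lie at about 88, 178, -92 and -2°. The tongue and pin are near (65,305), about 129°. So the support needs about +87°, anticlockwise. I'll refine the centre and angles numerically.

```bash
cat >> h.py <<'E'
def rect(c,c0,z,R=130,s=4):
    w=[(R,R),(R,-R),(-R,-R),(-R,R)];n=2*R*s
    H=cv2.getPerspectiveTransform(np.float32([proj(c,[c0[0]+x,c0[1]+y,z]) for x,y in w]),np.float32([[0,0],[n,0],[n,n],[0,n]]))
    return cv2.warpPerspective(c['img'],H,(n,n),flags=cv2.INTER_CUBIC)
def meas(c,c0=(489,-62),z=87,R=130,s=4):
    g=cv2.cvtColor(rect(c,c0,z,R,s),cv2.COLOR_RGB2GRAY)
    m=(g<165).astype(np.uint8)
    cs,_=cv2.findContours(m,cv2.RETR_EXTERNAL,cv2.CHAIN_APPROX_NONE)
    cen=np.array([c0[0],c0[1]],float)
    best=max((k for k in cs if cv2.pointPolygonTest(k,(R*s-75*s*.7,R*s-75*s*.7+0),False)>-1 or cv2.contourArea(k)>(150*s)**2 ),key=cv2.contourArea)
    P=np.c_[c0[0]+R-best[:,0,1]/s,c0[1]+R-best[:,0,0]/s]
    for i in range(30):
        d=np.linalg.norm(P-cen,axis=1);k=abs(d-np.median(d))<(8 if i<10 else 3)
        A=np.c_[2*P[k],np.ones(k.sum())];x=np.linalg.lstsq(A,(P[k]**2).sum(1),rcond=None)[0];cen=x[:2];r=np.sqrt(x[2]+cen@cen)
    d=np.linalg.norm(P-cen,axis=1)
    th=np.degrees(np.arctan2(*(P-cen).T[::-1]))
    q=(d<r-5)&(d>r-20)
    return cen,r,th,d,q
E
python3 - <<'E'
from h import *
a=np.load('pics/top0.npz')
cen,r,th,d,q=meas(a)
print(cen,r,len(th),np.round([th[q].min(),th[q].max(),np.median(th[q])],1), 'out',np.round(th[d>r+6][::10]),d.max())
# radial profile at tongue / pin & prongs
g=cv2.cvtColor(rect(a,cen,87),cv2.COLOR_RGB2GRAY)
p=cv2.warpPolar(g,(260,720),(520,520),520,cv2.WARP_POLAR_LINEAR) # col r=2px/mm, row .5deg, cw in image from right
ang=lambda row:(-row*.5-90+180)%360-180
# image angle t (cw from right=-y): world angle = -90 - t
prof=p[:,130:170].mean(1);rows=[i for i in range(720) if prof[i]==prof[np.arange(i-20,i+21)%720].min()]
print('prongs',[(ang(i),int(prof[i])) for i in rows])
pt=p[:,214:228].mean(1);print('tongue',[(ang(i),int(pt[i])) for i in range(720) if pt[i]<150])
# stove left edge (72mm top): white boundary
s=rect(a,cen,72);w=(cv2.cvtColor(s,cv2.COLOR_RGB2GRAY)>185)
L=[(r_,np.argmax(w[r_])) for r_ in range(150,900,10)]
print('left edge deg',np.degrees(np.arctan(np.polyfit(*np.array(L).T,1)[0])),[l[1] for l in L[::8]])
K=cv2.findContours
E
```

```text
[488.9663327  -60.14236332] 100.41418800960696 2392 [38.2 46.7 42.4] out [] 102.27904977285002
prongs [(-94.0, 24), (-126.0, 112), (-126.5, 112), (175.0, 34), (145.0, 113), (129.5, 112), (103.0, 111), (87.5, 11), (53.0, 110), (37.0, 108), (-1.0, 32), (-42.0, 106), (-56.5, 111), (-73.5, 114)]
tongue [(134.5, 131), (134.0, 106), (133.5, 95), (133.0, 103), (132.5, 120), (132.0, 129), (131.5, 115), (131.0, 97), (130.5, 88), (130.0, 86), (129.5, 87), (129.0, 92), (128.5, 98), (128.0, 103), (127.5, 106), (127.0, 111), (126.5, 116), (126.0, 114), (125.5, 111), (125.0, 116), (124.5, 132)]
left edge deg -5.707203932858423 [np.int64(88), np.int64(79), np.int64(72), np.int64(64), np.int64(56), np.int64(49), np.int64(40), np.int64(31), np.int64(24), np.int64(16)]
```

{"api": "jog_arm", "payload": {"motion": [[[0.02,0.045,0.0],[0,0,-0.05]],[[0.04,0.09,0.0],[0,0,-0.1]],[[0.06,0.135,0.0],[0,0,-0.15]],[[0.08,0.18,0.0],[0,0,-0.2]],[[0.1,0.225,0.0],[0,0,-0.25]]], "gripper": -1}}

```text
time: 0.6
eef_pos: [275.9, -372.8, 222.0]
ee_rot: [-3.14, -0.051, 0.0]
ft_force: [1.5, -0.8, -0.3]
finger_gap: 55.0
grasp_force: 0.0
```

{"api": "jog_arm", "payload": {"motion": [[[0.02,0.045,0.0],[0,0,-0.02]],[[0.04,0.09,0.0],[0,0,-0.04]],[[0.06,0.135,0.0],[0,0,-0.06]],[[0.08,0.18,0.0],[0,0,-0.08]],[[0.1,0.225,0.0],[0,0,-0.08]]]}}

```text
time: 1.1
eef_pos: [375.8, -147.9, 222.4]
ee_rot: [3.141, -0.073, 0.001]
ft_force: [0.8, -1.0, 0.2]
finger_gap: 15.1
grasp_force: 0.0
```

{"api": "jog_arm", "payload": {"motion": [[[0.017,0.04,0.0],[0,0,0]],[[0.034,0.08,0.0],[0,0,0]],[[0.043,0.118,0.0],[0,0,0]],[[0.043,0.118,0.0],[0,0,0]]]}}

```text
time: 1.5
eef_pos: [418.8, -27.7, 222.2]
ee_rot: [-3.139, 0.062, 0.001]
ft_force: [-0.2, -0.3, 1.3]
finger_gap: 0.6
grasp_force: 0.0
```

```bash
python3 - <<'E'
from h import *
c=shot('wrist','w1.png');print(robot.state()['eef_pos'],robot.state()['ee_rot'],robot.state()['qpos'])
a=shot('top','top1.png')
E
```

```text
[418.48070191 -29.7939923  222.13863656] [-3.14068968e+00  6.31969952e-02  1.33922342e-03] [-2.59584862e-01 -2.94939486e-01  2.02787260e+00  5.78308349e-05
  1.40955117e+00  1.35144075e+00]
```

View pics/w1.png

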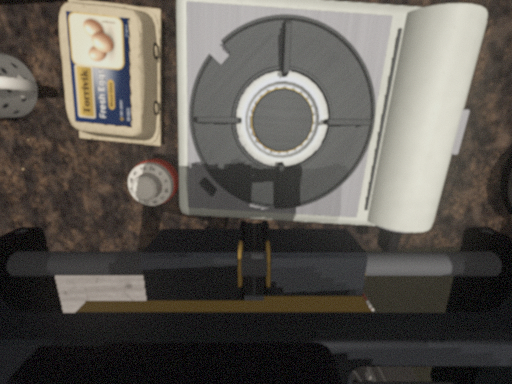

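The wrist view shows the support at about (283,112), the notch at about (218,52), the tongue near (208,187), and the shut fingers at (255,265), just left of the front prong. I'll cross-check the measurement from this view while descending.

```bash
python3 - <<'E'
from h import *
c=np.load('pics/w1.npz')
cen=np.array([489,-60.])
for z in(87,):
    g=cv2.cvtColor(rect(c,cen,z),cv2.COLOR_RGB2GRAY)
    cv2.imwrite('pics/rw.png',g[::2,::2])
    p=cv2.warpPolar(g,(260,720),(520,520),520,cv2.WARP_POLAR_LINEAR)
    ang=lambda row:(-row*.5-90+180)%360-180
    n=p[:,176:190].mean(1);print('notch',[ang(i) for i in range(720) if n[i]>140])
    pr=p[:,110:160].mean(1);print('prong',[(ang(i),int(pr[i])) for i in range(720) if pr[i]<45])
E
```

```text
notch [45.5, 45.0, 44.5, 44.0, 43.5, 43.0, 42.5, 42.0, 41.5, 41.0, 40.5, 40.0, 39.5, 39.0, 38.5, 38.0]
prong []
```

View pics/rw.png

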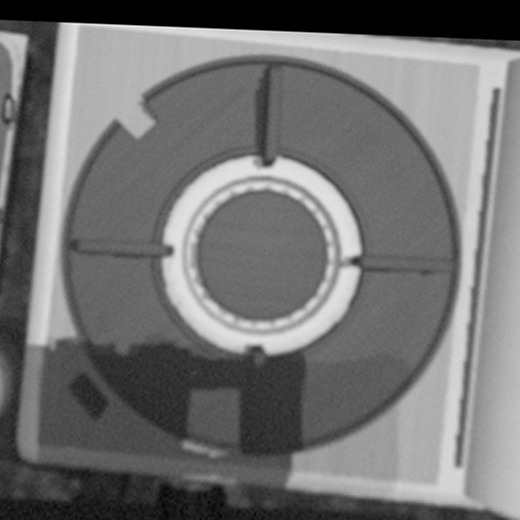

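{"api": "jog_arm", "payload": {"motion": [[[0,0,-0.04],[0,0,0]],[[0,0,-0.08],[0,0,0]],[[0,0,-0.11],[0,0,0]],[[0,0,-0.127],[0,0,0]],[[0,0,-0.127],[0,0,0]]]}}

```text
time: 2.1
eef_pos: [415.7, -32.7, 92.7]
ee_rot: [-3.14, 0.075, 0.01]
ft_force: [0.1, -0.0, 0.3]
finger_gap: 0.2
grasp_force: 0.0
```

The rectified wrist view agrees: the notch is at 42° and the centre is within 2 mm. Next I'll compute the arc waypoints for the push.

```bash
python3 - <<'E'
from h import *
c=np.array([489,-60.]);p0=np.array([418.6,-31.8]);
def P(f,o=18):
    f=np.radians(f);return c+72*np.array([np.cos(f),np.sin(f)])-o*np.array([-np.sin(f),np.cos(f)])
f=177.4;k=0;base=p0
for i in range(0,22):
    q=P(f+4*i); 
    if i%5==0 and i: print()
    print(i,f+4*i,np.round((q-base)/1000,4), 'rot',round(np.radians(4)*(i if i<1 else (i-1)%5+1),3))
    if i%5==0: base=q
s=robot.state();print(s['eef_pos'],s['ft_force'])
E
```

```text
0 177.4 [-0.0007 -0.007 ] rot 0.0
1 181.4 [-0.0013 -0.005 ] rot 0.07
2 185.4 [-0.0023 -0.0101] rot 0.14
3 189.4 [-0.0029 -0.0152] rot 0.209
4 193.4 [-0.0031 -0.0204] rot 0.279

5 197.4 [-0.003  -0.0256] rot 0.349
6 201.4 [ 0.0005 -0.0052] rot 0.07
7 205.4 [ 0.0013 -0.0103] rot 0.14
8 209.4 [ 0.0025 -0.0153] rot 0.209
9 213.4 [ 0.0041 -0.0203] rot 0.279

10 217.4 [ 0.006  -0.0251] rot 0.349
11 221.4 [ 0.0022 -0.0047] rot 0.07
12 225.4 [ 0.0048 -0.0092] rot 0.14
13 229.4 [ 0.0076 -0.0135] rot 0.209
14 233.4 [ 0.0108 -0.0176] rot 0.279

15 237.4 [ 0.0142 -0.0215] rot 0.349
16 241.4 [ 0.0037 -0.0036] rot 0.07
17 245.4 [ 0.0076 -0.007 ] rot 0.14
18 249.4 [ 0.0118 -0.0101] rot 0.209
19 253.4 [ 0.0161 -0.0129] rot 0.279

20 257.4 [ 0.0207 -0.0154] rot 0.349
21 261.4 [ 0.0047 -0.0022] rot 0.07
[415.74586728 -32.67146718  92.66968318] [ 0.12262745 -0.04240867  0.31341265]
```

{"api": "jog_arm", "payload": {"motion": [[[0,-0.004,0],[0,0,0]],[[-0.001,-0.007,0],[0,0,0]]]}}

```text
time: 2.3
eef_pos: [418.7, -40.1, 97.0]
ee_rot: [3.14, -0.072, 0.004]
ft_force: [-0.5, -0.4, 0.7]
finger_gap: 0.4
grasp_force: 0.0
```

{"api": "jog_arm", "payload": {"motion": [[[-0.0013,-0.005,0],[0,0,0.07]],[[-0.0023,-0.0101,0],[0,0,0.14]],[[-0.0029,-0.0152,0],[0,0,0.209]],[[-0.0031,-0.0204,0],[0,0,0.279]],[[-0.003,-0.0256,0],[0,0,0.349]]]}}

```text
time: 2.8
eef_pos: [415.7, -65.3, 97.2]
ee_rot: [3.104, 0.479, 0.005]
ft_force: [-0.0, 1.1, -0.1]
finger_gap: 0.8
grasp_force: 0.5
```

{"api": "jog_arm", "payload": {"motion": [[[0.0005,-0.0052,0],[0,0,0.07]],[[0.0013,-0.0103,0],[0,0,0.14]],[[0.0025,-0.0153,0],[0,0,0.209]],[[0.0041,-0.0203,0],[0,0,0.279]],[[0.006,-0.0251,0],[0,0,0.349]]]}}

```text
time: 3.3
eef_pos: [421.6, -90.4, 97.1]
ee_rot: [2.973, 1.01, 0.003]
ft_force: [0.1, 0.7, -0.5]
finger_gap: 0.7
grasp_force: 0.5
```

{"api": "jog_arm", "payload": {"motion": [[[0.0022,-0.0047,0],[0,0,0.07]],[[0.0048,-0.0092,0],[0,0,0.14]],[[0.0076,-0.0135,0],[0,0,0.209]],[[0.0108,-0.0176,0],[0,0,0.279]],[[0.0142,-0.0215,0],[0,0,0.349]]]}}

```text
time: 3.8
eef_pos: [435.6, -112.0, 97.1]
ee_rot: [2.752, 1.511, 0.002]
ft_force: [-0.7, 1.3, 1.0]
finger_gap: 0.5
grasp_force: 0.5
```

{"api": "jog_arm", "payload": {"motion": [[[0.0037,-0.0036,0],[0,0,0.07]],[[0.0076,-0.007,0],[0,0,0.14]],[[0.0118,-0.0101,0],[0,0,0.209]],[[0.0161,-0.0129,0],[0,0,0.279]],[[0.0161,-0.0129,0],[0,0,0.279]]]}}

```text
time: 4.3
eef_pos: [452.2, -125.2, 97.2]
ee_rot: [2.517, 1.876, 0.002]
ft_force: [0.0, 0.7, -0.4]
finger_gap: 0.5
grasp_force: 0.0
```

```bash
python3 - <<'E'
from h import *
a=shot('top','top2.png');w=shot('wrist','w2.png');print(robot.state()['eef_pos'])
n=(489,-60)
cv2.imwrite('pics/r2.png',np.hstack([rect(a,n,87,130,4),rect(w,n,87,130,4)])[::3,::3,::-1])
E
```

```text
[ 451.44620433 -124.53384451   96.56915301]
```

View pics/r2.png

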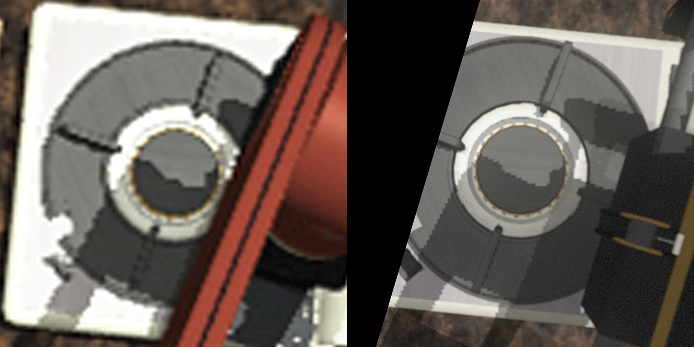

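The rectified top view shows the notch near (58,228), about 115–118°, roughly 12° short of the pin at 129.3°. The left prong runs from (65,130) to (112,150). I'll measure the prong angles.

```bash
cat >> h.py <<'E'
def hough(c,n=(489,-60),z=98,lo=56,hi=90,off=0):
    "prong angles: dark line profile in polar map; prints local minima"
    g=cv2.cvtColor(rect(c,n,z),cv2.COLOR_RGB2GRAY)
    p=cv2.warpPolar(g,(520,1440),(520,520),520,cv2.WARP_POLAR_LINEAR)
    pr=cv2.GaussianBlur(p[:,lo*4//4*4//4*1:][:, :].astype(np.float32),(1,5),0)
    pr=p[:,lo*4//4*1*4//4:hi].mean(1) if 0 else p[:,int(lo*4):int(hi*4)].mean(1)
    a=(-np.arange(1440)*.25-90+180)%360-180
    return a,pr
E
sed -i '/pr=cv2.Gaussian/d; s/^    pr=p\[.*$/    pr=p[:,lo*4:hi*4].mean(1)/' h.py
python3 - <<'E'
from h import *
for f in('top0','top2','w1','w2'):
    c=np.load(f'pics/{f}.npz')
    for z in (87,110):
        a,pr=hough(c,z=z); m=np.median(pr)
        o=[]
        for k in (0,90,180,270):
            base={'top0':42.4,'w1':42.4,'top2':118,'w2':118}[f]+45+k
            d=(a-base+180)%360-180; s=abs(d)<12
            i=np.where(s)[0];j=i[pr[i].argmin()];o.append((float(a[j]),int(pr[j]),int(np.median(pr[i]))))
        print(f,z,o)
E
```

```text
top0 87 [(87.75, 13, 112), (175.5, 32, 113), (-94.0, 21, 114), (-1.25, 32, 106)]
top0 110 [(90.25, 13, 111), (173.75, 32, 112), (-96.5, 27, 114), (0.5, 43, 103)]
top2 87 [(158.0, 49, 58), (-110.75, 75, 77), (-18.5, 54, 122), (70.0, 21, 120)]
top2 110 [(157.0, 48, 57), (-114.0, 70, 72), (-17.75, 60, 122), (73.0, 24, 118)]
w1 87 [(87.75, 78, 103), (175.25, 47, 52), (-94.0, 84, 107), (-1.75, 56, 104)]
w1 110 [(87.25, 78, 102), (173.5, 47, 51), (-93.5, 88, 104), (0.0, 60, 106)]
w2 87 [(161.5, 56, 67), (-113.5, 32, 41), (-17.0, 79, 117), (69.25, 17, 37)]
w2 110 [(174.75, 70, 82), (-110.0, 34, 38), (-17.0, 94, 120), (71.25, 3, 8)]
```

{"api": "jog_arm", "payload": {"motion": [[[0.0046,-0.0025,0],[0,0,0.07]],[[0.0093,-0.0047,0],[0,0,0.14]],[[0.0118,-0.0056,0],[0,0,0.175]],[[0.0118,-0.0056,0],[0,0,0.175]]]}}

```text
time: 4.8
eef_pos: [463.0, -129.8, 96.0]
ee_rot: [2.346, 2.088, 0.0]
ft_force: [0.4, 0.4, -0.0]
finger_gap: 0.4
grasp_force: 0.0
```

{"api": "jog_arm", "payload": {"motion": [[[-0.012,0.0014,0],[0,0,0]],[[-0.012,0.0014,0.045],[0,0,0]],[[-0.012,0.0014,0.09],[0,0,-0.1]],[[-0.03,0.03,0.125],[0,0,-0.25]],[[-0.04,0.06,0.125],[0,0,-0.4]]]}}

```text
time: 5.3
eef_pos: [424.1, -70.3, 226.2]
ee_rot: [2.715, 1.566, 0.009]
ft_force: [1.0, 0.7, 1.2]
finger_gap: 0.6
grasp_force: 0.0
```

{"api": "jog_arm", "payload": {"motion": [[[0,0.02,0.0],[0,0,-0.14]],[[0,0.035,0.0],[0,0,-0.28]],[[0,0.035,0.0],[0,0,-0.42]],[[0,0.035,0.0],[0,0,-0.56]],[[0,0.035,0.0],[0,0,-0.7]]]}}

```text
time: 5.8
eef_pos: [421.6, -34.2, 220.4]
ee_rot: [3.094, 0.546, -0.0]
ft_force: [0.5, 1.2, -0.2]
finger_gap: 0.6
grasp_force: 0.0
```

```bash
python3 - <<'E'
from h import *
a=shot('top','top3.png');w=shot('wrist','w3.png');s=robot.state();print(s['time'],s['eef_pos'],s['ee_rot'])
n=(489,-60)
cv2.imwrite('pics/r3.png',np.hstack([rect(a,n,87,130,4),rect(w,n,87,130,4)])[::3,::3,::-1])
E
```

```text
5.9 [421.768359   -34.33813893 220.37155971] [-3.09260178e+00 -5.52529942e-01  3.19493045e-04]
```

View pics/r3.png

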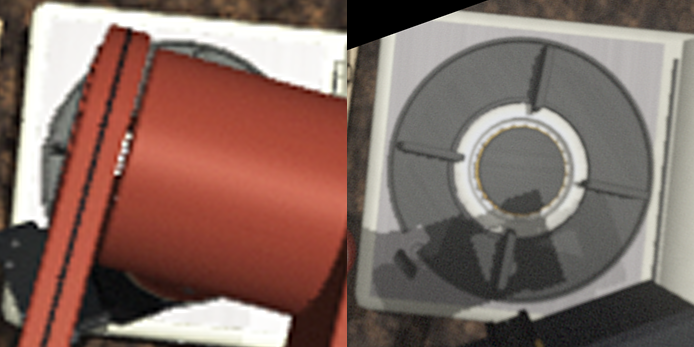

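The wrist panel shows the prongs tilted about 11° at left (398,147) and right (648,192). That puts the notch near 124°, still about 5° short, so the fingertips are slimmer than I assumed. I'll zoom in on the notch and pin.

```bash
python3 - <<'E'
from h import *
w=np.load('pics/w3.npz');n=np.array([489,-60.])
th=np.radians(129.3);q=n+100*np.array([np.cos(th),np.sin(th)])
im=rect(w,q,83,40,12)
im=np.clip(im.astype(float)*2.2,0,255).astype(np.uint8)
cv2.imwrite('pics/z3.png',im[::2,::2,::-1])
a,pr=hough(w,z=87)
for l in (80,168,-100,-11):
    d=(a-l+180)%360-180;i=np.where(abs(d)<10)[0];k=i[np.argmin(pr[i])];print(a[k],pr[k])
print(proj(w,[*q,83]))
E
```

```text
79.0 66.13235294117646
166.75 41.455882352941174
-102.25 70.75735294117646
-10.25 55.654411764705884
[212.19122092 168.33862074]
```

View pics/z3.png

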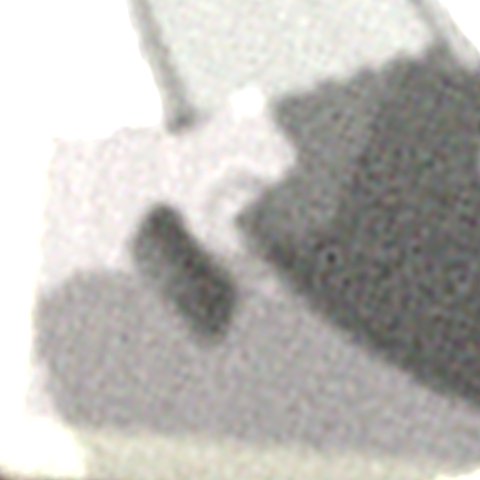

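Comparing prong angles between w1 and w3, all four shifted consistently: the support has turned 81.5°, so the notch is at about 123.6°. In the zoom the notch mouth (middle near (210,170)) is short of the pin and tongue (185,270). About 5.4° remains, so I'll push again by that much.

{"api": "jog_arm", "payload": {"motion": [[[0,-0.02,0],[0,0,0.14]],[[0.0,-0.035,0],[0,0,0.28]],[[0.0,-0.05,0],[0,0,0.42]],[[0.01,-0.07,0],[0,0,0.56]],[[0.028,-0.0936,0],[0,0,0.7]]]}}

```text
time: 6.4
eef_pos: [449.9, -128.5, 220.6]
ee_rot: [-2.706, -1.595, 0.0]
ft_force: [0.2, 0.6, 0.5]
finger_gap: 0.7
grasp_force: 0.0
```

{"api": "jog_arm", "payload": {"motion": [[[0,0,-0.02],[0,0,0.14]],[[0,0,-0.05],[0,0,0.28]],[[0,0,-0.085],[0,0,0.4]],[[0,0,-0.12],[0,0,0.4]],[[0,0,-0.125],[0,0,0.4]]]}}

```text
time: 6.9
eef_pos: [446.7, -126.5, 91.3]
ee_rot: [-2.337, -2.087, 0.005]
ft_force: [-0.3, -0.0, 0.9]
finger_gap: 0.3
grasp_force: 0.0
```

{"api": "jog_arm", "payload": {"motion": [[[0.006,-0.0007,0],[0,0,0]],[[0.012,-0.0014,0],[0,0,0]],[[0.0154,-0.0025,0],[0,0,0.047]],[[0.0187,-0.0036,0],[0,0,0.094]],[[0.0187,-0.0036,0],[0,0,0.094]]]}}

```text
time: 7.4
eef_pos: [471.7, -132.6, 97.9]
ee_rot: [2.241, 2.196, 0.002]
ft_force: [0.4, 0.1, -0.2]
finger_gap: 0.3
grasp_force: 0.0
```

{"api": "jog_arm", "payload": {"motion": [[[-0.012,0.0003,0],[0,0,0]],[[-0.012,0.0003,0.045],[0,0,-0.1]],[[-0.012,0.0003,0.09],[0,0,-0.2]],[[-0.03,0.03,0.125],[0,0,-0.35]],[[-0.045,0.06,0.125],[0,0,-0.49]]]}}

```text
time: 7.9
eef_pos: [426.6, -72.7, 227.1]
ee_rot: [2.71, 1.572, 0.011]
ft_force: [0.8, 1.2, 1.2]
finger_gap: 0.9
grasp_force: 0.0
```

{"api": "jog_arm", "payload": {"motion": [[[0,0.02,0.0],[0,0,-0.14]],[[0,0.037,0.0],[0,0,-0.28]],[[0,0.037,0.0],[0,0,-0.42]],[[0,0.037,0.0],[0,0,-0.56]],[[0,0.037,0.0],[0,0,-0.7]]]}}

```text
time: 8.4
eef_pos: [423.9, -34.5, 221.2]
ee_rot: [3.092, 0.553, 0.002]
ft_force: [-0.1, -0.1, -0.4]
finger_gap: 0.3
grasp_force: 0.0
```

```bash
python3 - <<'E'
from h import *
w=shot('wrist','w4.png');s=robot.state();print(s['time'],s['eef_pos'],s['ee_rot'])
n=np.array([489,-60.])
th=np.radians(129.3);q=n+100*np.array([np.cos(th),np.sin(th)])
im=np.clip(rect(w,q,83,40,12).astype(float)*2.2,0,255).astype(np.uint8)
cv2.imwrite('pics/z4.png',im[::2,::2,::-1])
a,pr=hough(w,z=87)
for l in (84.5,172,-97,-5):
    d=(a-l+180)%360-180;i=np.where(abs(d)<10)[0];k=i[np.argmin(pr[i])];print(a[k],pr[k])
E
```

```text
8.45 [423.95300477 -34.66868041 221.18739549] [3.09391902e+00 5.41565275e-01 1.65146647e-03]
85.5 79.94852941176471
173.0 43.43382352941177
-96.25 83.80147058823529
-4.5 57.19117647058823
```

View pics/z4.png

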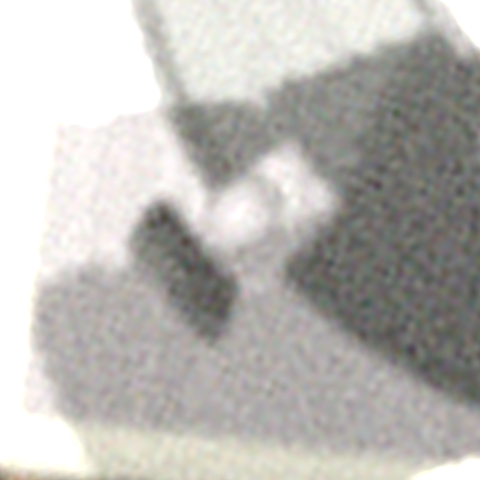

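The zoom now shows the pin dome at (240,215) sitting in the notch mouth, whose corners are at (208,185) and (287,268). The support has turned 87.6° in all, so the notch is at 129.4–130° against the pin at 129.3°, within the capture range. I'll press on the plate in the free sector at 220°.

{"api": "jog_arm", "payload": {"motion": [[[0.004,-0.036,0],[0,0,0]],[[0.008,-0.073,0],[0,0,0]],[[0.008,-0.073,-0.04],[0,0,0]],[[0.008,-0.073,-0.08],[0,0,0]],[[0.008,-0.073,-0.11],[0,0,0]]]}}

```text
time: 8.95
eef_pos: [431.1, -107.9, 108.9]
ee_rot: [-3.09, -0.564, 0.001]
ft_force: [-0.2, -0.4, -0.2]
finger_gap: 0.4
grasp_force: 0.0
```

{"api": "jog_arm", "payload": {"motion": [[[0,0,-0.008],[0,0,0]],[[0,0,-0.014],[0,0,0]],[[0,0,-0.018],[0,0,0]],[[0,0,-0.018],[0,0,0]]]}}

```text
time: 9.35
eef_pos: [433.3, -108.0, 93.7]
ee_rot: [3.09, 0.563, 0.003]
ft_force: [-0.4, 0.6, -0.5]
finger_gap: 0.2
grasp_force: 0.0
```

{"api": "jog_arm", "payload": {"motion": [[[0,0,-0.002],[0,0,0]],[[0,0,-0.004],[0,0,0]],[[0,0,-0.006],[0,0,0]],[[0,0,-0.008],[0,0,0]],[[0,0,-0.008],[0,0,0]]]}}

```text
time: 9.85
eef_pos: [433.0, -108.0, 85.1]
ee_rot: [3.09, 0.562, 0.002]
ft_force: [0.8, -0.3, 2.3]
finger_gap: 0.3
grasp_force: 1.5
```

{"api": "jog_arm", "payload": {"motion": [[[0,0,-0.001],[0,0,0]],[[0,0,-0.002],[0,0,0]],[[0,0,-0.003],[0,0,0]],[[0,0,-0.003],[0,0,0]]]}}

```text
time: 10.25
eef_pos: [433.0, -108.0, 82.1]
ee_rot: [3.09, 0.562, 0.002]
ft_force: [-0.5, 0.5, 4.5]
finger_gap: 0.0
grasp_force: 2.2
```

{"api": "jog_arm", "payload": {"motion": [[[0,0,-0.001],[0,0,0]],[[0,0,-0.002],[0,0,0]],[[0,0,-0.003],[0,0,0]],[[0,0,-0.004],[0,0,0]],[[0,0,-0.004],[0,0,0]]]}}

```text
time: 10.75
eef_pos: [432.8, -107.8, 78.0]
ee_rot: [3.091, 0.562, 0.001]
ft_force: [0.5, 0.3, 5.4]
finger_gap: 0.6
grasp_force: 2.5
```

{"api": "jog_arm", "payload": {"motion": [[[0,0,-0.001],[0,0,0]],[[0,0,-0.002],[0,0,0]],[[0,0,-0.002],[0,0,0]]]}}

```text
time: 11.05
eef_pos: [433.0, -107.9, 77.2]
ee_rot: [3.091, 0.562, 0.001]
ft_force: [-5.5, 2.6, 16.3]
finger_gap: 0.2
grasp_force: 8.0
```

{"api": "jog_arm", "payload": {"motion": [[[0,0,-0.001],[0,0,0]],[[0,0,-0.001],[0,0,0]]]}}

```text
time: 11.25
eef_pos: [433.0, -108.0, 77.1]
ee_rot: [3.09, 0.563, 0.0]
ft_force: [-8.7, 3.7, 25.4]
finger_gap: 0.2
grasp_force: 12.2
```

{"api": "jog_arm", "payload": {"motion": [[[0,0,0.01],[0,0,0]],[[0,0,0.03],[0,0,0]],[[0,0,0.07],[0,0,0]],[[0,0,0.11],[0,0,0]],[[-0.008,0.04,0.145],[0,0,0]]]}}

```text
time: 11.75
eef_pos: [425.9, -72.8, 219.5]
ee_rot: [3.09, 0.555, 0.003]
ft_force: [0.7, -0.3, 0.3]
finger_gap: 0.6
grasp_force: 0.0
```

{"api": "jog_arm", "payload": {"motion": [[[0,0.03,0],[0,0,0]],[[0,0.033,0],[0,0,0]],[[0,0.033,0],[0,0,0]]]}}

```text
time: 12.05
eef_pos: [424.7, -36.9, 216.7]
ee_rot: [3.09, 0.565, -0.001]
ft_force: [-0.2, -0.6, -0.1]
finger_gap: 0.6
grasp_force: 0.0
```

```bash
python3 - <<'E'
from h import *
w=shot('wrist','w5.png');s=robot.state();print(s['time'],s['eef_pos'],s['ft_force'])
n=np.array([489,-60.])
th=np.radians(129.3);q=n+100*np.array([np.cos(th),np.sin(th)])
im=np.clip(rect(w,q,83,40,10).astype(float)*2.2,0,255).astype(np.uint8)[::2,::2]
cv2.imwrite('pics/z5.png',np.hstack([w['img'][:,100:450],cv2.copyMakeBorder(cv2.resize(im,(384,384)),0,0,0,0,0)])[:,:,::-1])
E
```

```text
12.1 [424.55842585 -37.52886829 216.43286849] [-0.38467583 -0.49158763 -0.51963162]
```

View pics/z5.png

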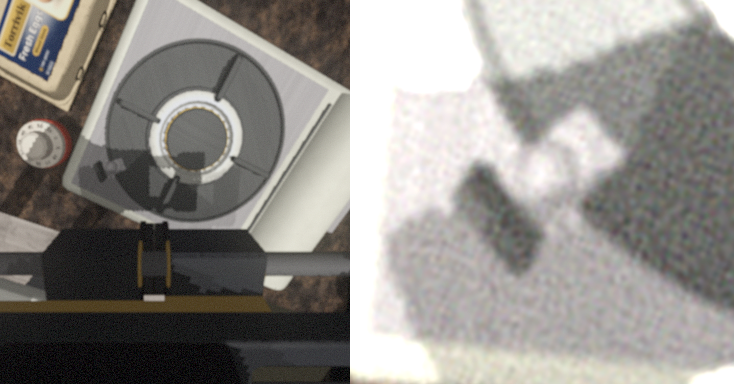

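The pin now sits centred in the notch, at (550,165) in the right panel. The plate stopped hard at z = 77 mm, and the egg box and timer are where they were. The robot is clear, so I'm handing in.

```bash
python3 -c "
from plant import robot
print(robot.hand_in())"
```

```text
the job is handed in; nothing more can be done
None
```

The pan support was turned about 87° anticlockwise until its notch was over the pin, then pressed down to a hard stop at 77 mm (fully home), and the job is handed in; the arm was clear, and the final picture showed the egg box and timer where they were.

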